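# Click the amber filter into the light path

### The arm

A 7-joint arm with a two-finger parallel gripper is mounted at the origin on the work surface. World frame = base frame: x ahead of the robot, y to its left, z up, the work surface at z = 0. Lengths are in m, angles in rad, forces in N, time in s.
With the tool pointing down it reaches from about 0.425 to 0.925 m from the base axis. Payload 6.8 kg.
Tool frame: the origin (TCP) lies at the very end of the fingers, on their centre line; the grasp point (between the pads) lies 19 mm behind it; z points along the fingers, y is the line along which they close (so a half turn about z gives the same grasp; the last joint's range is limited). The gripper opens to 85 mm and grips with 20 to 120 N. Pads are 22 mm wide; open, the fingers measure 114 mm over their backs; the gripper's body (76 mm by 85 mm) begins 54 mm behind the grasp point. The pads swing forward as they close: fully open they stand 13 mm farther back than shut.
Start: joints at [-1.222, 0.477, 0.022, 1.555, -0.011, 1.109, -0.083], TCP at [0.298, 0.606, 0.206] pointing down, gripper open.
Joint ranges: [-2.96, 2.96], [-0.34, 2.1], [-1.41, 1.46], [0.24, 2.44], [-1.37, 4.51], [0.17, 1.92], [-2.96, 2.96]. Speed limits (rad/s): [2.39, 2.39, 3.14, 3.14, 3.14, 3.14, 3.14].

### API

Orientations are given as a unit quaternion [w, x, y, z].
In Python, from station import bot gives the robot as it stands.
- The arm moves only by the tool jog_arm, never from a script. Its argument "motion" is a list of rows, each a list of 7 numbers: the turn, a rotation vector about the tool's x, y, z in rad, then the shift along the tool's x, y, z in mm, then the finger opening in mm, from 0 to 85.4. A call has 1 to 10 rows; each row is the pose to reach, as a shift and turn from the pose commanded when the call began, along the tool's axes at that moment; what a row does not reach only later rows make up. A row lasts 1/8 s, in which the tool goes at most 62.5 mm and 10.7 degrees, less where a joint would pass 70% of its speed; a pose out of reach is approached as far as the arm can. A call with a gripper value outside its range is refused whole. The fingers move at their own pace and stop on an object; "grip_force" is the grip in N (left out, the last holds). Time passes only in rows, so rows that repeat a pose let the fingers close. It gives the time, the measured TCP pose, the force, the opening and the grip force at its end, in the units of the state.
- bot.get_obs(): the state, without advancing time (a new reading comes with each control period).
- bot.read_camera(name): name is "side" or "top" or "wrist"; returns a dict with "pixels" (420x560x3 uint8, red, green, blue), "camera_matrix" (3x3 intrinsics, pixels), "T" (4x4, takes a point from camera to world coordinates); the wrist camera has in their place "tool_from_camera" (4x4, takes a point from camera to tool coordinates, whose origin is the TCP and whose axes are the flange's). Camera axes: x right, y down, z forward; pixel columns grow to the right and rows downward; lengths in m; the calibration is good to about 2 mm. A picture is of the moment at which its call begins: read the wrist's pose just before it. There is no depth.
- bot.hand_in(): hands the job in; it is judged then, once.
Trained networks look in a picture, given as the dict that the camera call returned (one of the last four; its "shot" number tells which), for a name from the list of things; names that differ only in an ending like _2 or _b are one class to them, and where a whole thing is asked for, a point or a joint stands for the part that bears it (a point fixed in the world has none). Each returns a list of dicts, best first, with "score" (0 to 1); they miss things now and then, are a little off and sometimes report something else, mostly with a low value. They report only what shows in the picture. A call takes as long as a camera call.
- bot.spot_in(thing, picture): "xy" ([column, row] in pixels, amid what is visible of it).
- bot.tip_of(thing, picture): "xy" ([column, row] in pixels: a listed point, or the origin of a listed thing).
The state is a dict: "t": time; "q": joint angles; "joint_vel": joint speeds; "joint_torque": joint torques, N m; "eef_pos": TCP position; "tool_rot": TCP orientation; "contact_force": force on the tool from outside, world axes, zero at the start; "torque": the same for the moment, N m; "gripper_width": opening from 0.0 (shut) to 1.0 (fully open); "grasp_force": force on a finger pad.
Only numpy, scipy, OpenCV 4.12 (cv2) and the standard library are available. Lean on these libraries where they do the work, as an engineer would, in place of code of your own. Each camera call takes 0.05 s, during which the arm holds its last target. There are 200 camera calls.

### The job

On the optics bench, slide the plate with the red grip one click along its track, so that its amber filter comes to rest in its stop under the round window of the bridge, and let go. Leave the blue-gripped filter slider at its present stop and the lens stand standing where it is.

Things in the scene. Friction and masses are not known exactly. Their poses are not given: they have to be found in the camera images.
- red_grip (a point): Top centre of the red grip, an upright block on the end of a filter plate: 14 mm along the track, 18 wide, 44 tall, top 90 mm above the bench. Rails 29 to 44 mm either side rise to 48 mm. x points along the level track towards the bridge (push this way), y across, z up. The bridge (56 mm high, 50 long, 30 mm round window) is centred 125 mm ahead of the grip at the start. The unit is 275 x 90 mm.
- red_plate (a joint): Travel of the red-gripped plate towards the bridge, m, 0 to 0.08. Sprung stops 40 mm apart: 0 = blank under the window (start, within 4 mm), 0.040 = amber filter (wanted), 0.080 = open hole. About 6 to 8 N push it over the hump 20 mm past the first stop; let go anywhere from there to the next hump (60 mm), it pulls itself to within 3 mm of the 40 mm stop.
- blue_grip (a point): Top centre of the blue grip of the other slider unit, built alike but with a green filter, already at its middle stop; same axes. Leave it alone. Either unit may stand left or right.
- lens_stand: Loose bystander: a round lens in a black ring (51 mm across) on a steel post with a round steel foot 52 mm across; 124 mm tall, 0.35 kg. Origin at the centre of the foot's underside, z up. It stands to the robot's left, beyond the sliders.

How it is judged:
By the outcome, as a careful person would: the job done as asked, in the order asked, and still so for the second after the job is handed in, with the robot touching nothing.
It also fails if it takes over 29 s, if anything falls off the work surface, if the arm or the gripper's body presses on something with over 40 N, if the wrist force passes 120 N, or if a joint passes its speed limit or range.

## Working session

There is one attempt and no reset: what is moved stays moved. The work goes in short steps, Python scripts to look and compute and a tool call to move; the robot and the scene stay as the last step left them, time stands still between calls to the robot, and variables do not carry over. Pictures are saved under pics/ and viewed, at most 10 in all, crops included, and the job is handed in when it is done.

Besides the shell and the picture viewer there is one more tool, called as name([rows], argument=value, ...), one row to a line, values as JSON. jog_arm: Moves the arm, as the interface text tells. Its arguments: {"type":"object","properties":{"motion":{"type":"array"},"grip_force":{"type":"number"}},"required":["motion"]}

```bash
mkdir -p pics
cat > h.py <<'E'
import numpy as np, cv2
from station import bot
def ray(c,uv,T=None):
    K=np.array(c["camera_matrix"]);T=np.array(c["T"]) if T is None else T
    d=T[:3,:3]@np.linalg.inv(K)@[uv[0],uv[1],1]
    return T[:3,3],d/np.linalg.norm(d)
def atz(c,uv,z):
    o,d=ray(c,uv);return o+d*(z-o[2])/d[2]
def tri(rs):
    A=0;b=0
    for o,d in rs:
        P=np.eye(3)-np.outer(d,d);A=A+P;b=b+P@o
    return np.linalg.solve(A,b)
def save(c,n): cv2.imwrite("pics/"+n,cv2.cvtColor(c["pixels"],cv2.COLOR_RGB2BGR))
E
python3 - <<'E'
from h import *
o=bot.get_obs();print(o)
cs={n:bot.read_camera(n) for n in("top","side")}
for n,c in cs.items():
    save(c,n+"1.png")
    for t in("red_grip","blue_grip","lens_stand"):
        r=bot.tip_of(t,c)[:2];print(n,t,[(x["xy"],x["score"]) for x in r], [atz(c,x["xy"],0 if t=="lens_stand" else .09).round(4) for x in r])
for t in("red_grip","blue_grip","lens_stand"):
    try: print(t,tri([ray(c,bot.tip_of(t,c)[0]["xy"]) for c in cs.values()]).round(4))
    except Exception as e: print(t,e)
E
```

```text
{'t': 0.0, 'q': array([-1.2221044 ,  0.47780794,  0.0223643 ,  1.55646076, -0.01150229,
        1.10932735, -0.08311522]), 'joint_vel': array([-4.49766423e-05,  1.21029733e-03,  1.27806008e-03,  1.27256727e-03,
       -2.99582339e-04,  5.68053591e-04, -7.71645531e-04]), 'joint_torque': array([ 7.76023280e-04, -5.96461916e+01,  1.60837445e+00, -2.81187737e+01,
        1.25175508e-02,  9.59345314e-03,  1.67953476e-05]), 'eef_pos': array([0.29746551, 0.60519083, 0.20461707]), 'tool_rot': array([-1.38833278e-04,  2.26423397e-01,  9.74028524e-01, -9.27096097e-04]), 'contact_force': array([-0.29829835, -0.49850517,  0.32839866]), 'torque': array([ 0.02485369, -0.0037232 ,  0.00175729]), 'grasp_force': 0.0, 'gripper_width': 1.0004053891128029}
top red_grip [([395.2, 228.0], 0.82)] [array([ 0.5533, -0.1445,  0.09  ])]
top blue_grip [([252.7, 252.6], 0.82)] [array([0.4943, 0.1852, 0.09  ])]
top lens_stand [([189.6, 192.1], 0.79)] [array([0.6452, 0.352 , 0.    ])]
side red_grip [([327.1, 300.3], 0.62)] [array([ 0.5454, -0.1455,  0.09  ])]
side blue_grip [([219.1, 215.2], 0.78)] [array([0.4969, 0.1827, 0.09  ])]
side lens_stand [([240.4, 195.8], 0.79)] [array([0.6358, 0.3596, 0.    ])]
red_grip [ 0.5509 -0.1436  0.0861]
blue_grip [0.4958 0.1845 0.0892]
lens_stand [0.6396 0.3541 0.0022]
```

View pics/top1.png

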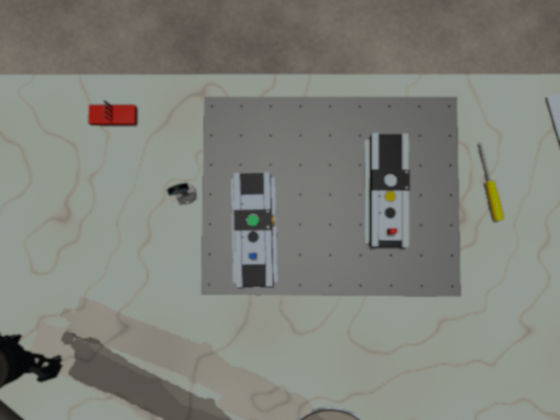

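View pics/side1.png

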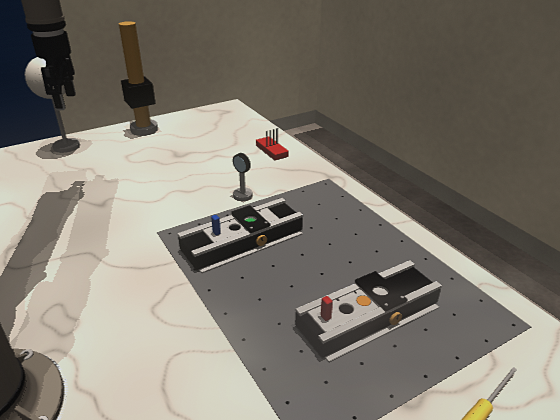

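The pictures show the red-gripped unit on the right: grip near (392,231), amber filter at (390,197) and window at (390,181) in top. The blue unit is on the left, with the lens stand beyond it at (182,192). The track runs roughly along world +x. Next I'll work out the track axis and the move to a hover behind the grip.

```bash
cat >> h.py <<'E'
from scipy.spatial.transform import Rotation as R
def rot(o): return R.from_quat(np.roll(o["tool_rot"],-1))
def plan(p,yaw):
    """tool-frame rotvec, shift mm to TCP p, tool down with y axis = track-across (yaw = track heading)"""
    o=bot.get_obs();r=rot(o)
    best=None
    for s in(0,np.pi):
        g=R.from_euler("z",yaw+s)*R.from_euler("x",np.pi)
        v=(r.inv()*g).as_rotvec()
        if best is None or np.linalg.norm(v)<np.linalg.norm(best): best=v
    return best.round(3),(r.inv().apply(np.array(p)-o["eef_pos"])*1000).round(1)
E
python3 - <<'E'
from h import *
c=bot.read_camera("top")
hsv=cv2.cvtColor(c["pixels"],cv2.COLOR_RGB2HSV)
def blob(m):
    m[:, :340]=0;m[:,430:]=0;m[:100]=0;m[260:]=0
    ys,xs=np.nonzero(m);return [xs.mean(),ys.mean()],len(xs)
h,s,v=cv2.split(hsv)
a,n=blob(((h>18)&(h<32)&(s>150)).astype(np.uint8));print(a,n,atz(c,a,.046))
b,n=blob((((h<8)|(h>172))&(s>130)&(v>90)).astype(np.uint8));print(b,n,atz(c,b,.09))
print(np.array(c["T"]).round(3))
for L in([(403,135),(408,246)],[(374,135),(371,247)]): print([atz(c,p,.048).round(4) for p in L])
print(plan((.47,-.145,.205),0),rot(bot.get_obs()).as_matrix().round(3))
E
```

```text
[np.float64(389.84285714285716), np.float64(195.5142857142857)] 70 [ 0.63373714 -0.14121719  0.046     ]
[np.float64(392.35714285714283), np.float64(230.85714285714286)] 28 [ 0.54665861 -0.13787607  0.09      ]
[[ 0.007 -0.997  0.073  0.494]
 [-1.    -0.005  0.02   0.101]
 [-0.02  -0.073 -0.997  1.309]
 [ 0.     0.     0.     1.   ]]
[array([ 0.7812, -0.1739,  0.048 ]), array([ 0.5125, -0.183 ,  0.048 ])]
[array([ 0.7811, -0.1038,  0.048 ]), array([ 0.5096, -0.0949,  0.048 ])]
(array([ 0.   , -0.   , -0.457]), array([-485.8, -597.8,    0.6])) [[-0.897  0.441  0.   ]
 [ 0.441  0.897  0.   ]
 [ 0.     0.    -1.   ]]
```

jog_arm([
  [0,0,-0.1,-100,-120,0,0],
  [0,0,-0.2,-240,-295,0,0],
  [0,0,-0.3,-300,-370,0,0],
  [0,0,-0.4,-350,-430,0,0],
  [0,0,-0.457,-400,-490,0,0],
  [0,0,-0.457,-440,-540,0,0],
  [0,0,-0.457,-470,-580,0,0],
  [0,0,-0.457,-486,-598,0,0],
  [0,0,-0.457,-486,-598,0,0],
  [0,0,-0.457,-486,-598,0,0],
])

```text
t: 2.0
eef_pos: [0.4381, -0.0052, 0.2061]
tool_rot: [0.001, -0.0, 1.0, 0.0]
contact_force: [1.3, 0.8, -0.4]
gripper_width: 0.003
grasp_force: 0.0
```

jog_arm([
  [0,0,0,0,0,0,0],
  [0,0,0,0,0,0,0],
])

```text
t: 2.25
eef_pos: [0.4377, -0.0031, 0.2057]
tool_rot: [0.0, 0.0, 1.0, 0.0]
contact_force: [0.5, 0.2, -0.5]
gripper_width: -0.0
grasp_force: 0.0
```

```bash
cat > w.py <<'E'
from h import *
import sys
o=bot.get_obs();c=bot.read_camera("wrist");save(c,sys.argv[1])
T=np.eye(4);T[:3,:3]=rot(o).as_matrix();T[:3,3]=o["eef_pos"];c["T"]=T@np.array(c["tool_from_camera"])
print(o["t"],o["eef_pos"],o["q"].round(2),c["T"].round(3))
for t in("red_grip","lens_stand","red_plate"):
    for x in bot.tip_of(t,c)[:2] if t!="red_plate" else bot.spot_in(t,c)[:2]: print(t,x["xy"],x["score"],atz(c,x["xy"],.09 if t!="red_plate" else .046).round(4))
print(plan((.47,-.14,.205),0))
E
python3 w.py w1.png
```

```text
2.25 [ 0.43770634 -0.0030545   0.20570339] [-0.43  0.07  0.31  2.11 -0.03  0.96  1.47] [[ 0.001  0.96   0.279  0.368]
 [ 1.    -0.001  0.    -0.002]
 [ 0.     0.279 -0.96   0.376]
 [ 0.     0.     0.     1.   ]]
red_grip [129.2, 309.1] 0.9 [ 0.5515 -0.1405  0.09  ]
red_plate [146.6, 290.0] 0.67 [ 0.5573 -0.1412  0.046 ]
(array([ 0.   , -0.   ,  0.003]), array([ -32. , -138.1,    0.5]))
```

View pics/w1.png

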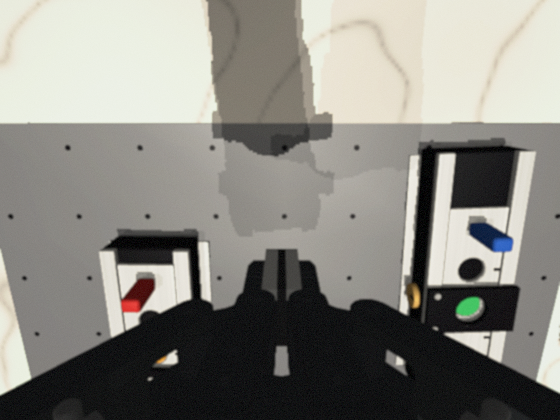

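jog_arm([
  [0,0,0,-15,-50,0,0],
  [0,0,0,-32,-100,0,0],
  [0,0,0,-45,-138,0,0],
  [0,0,0,-45,-138,0,0],
  [0,0,0,-45,-138,0,0],
  [0,0,0,-45,-138,0,0],
])

```text
t: 3.2
eef_pos: [0.4826, -0.1395, 0.2055]
tool_rot: [-0.0, -0.001, 1.0, 0.0]
contact_force: [0.5, 0.6, 0.5]
gripper_width: -0.001
grasp_force: 0.0
```

```bash
python3 w.py w2.png
```

```text
3.2 [ 0.48260521 -0.1394978   0.20547759] [-0.23  0.2   0.44  1.98 -0.1   0.98  1.84] [[-0.003  0.96   0.279  0.413]
 [ 1.     0.002  0.001 -0.139]
 [ 0.001  0.279 -0.96   0.375]
 [ 0.     0.     0.     1.   ]]
(array([0.   , 0.   , 0.002]), array([12.7,  0.5,  0.7]))
```

View pics/w2.png

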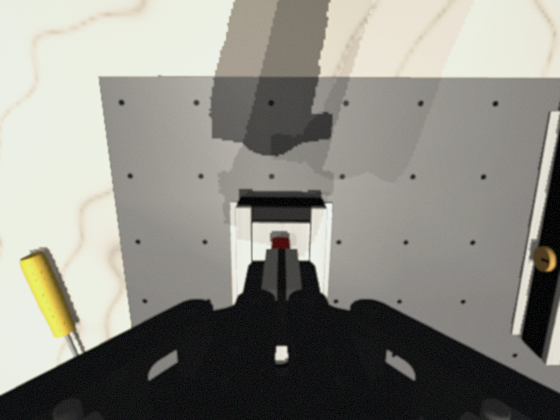

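The fingers are in line with the grip: grip at column 281, rails at 240 and 320. The grip's back face is at about x = 0.544. I'll descend behind it.

jog_arm([
  [0,0,0,-12,0,40,0],
  [0,0,0,-24,0,80,0],
  [0,0,0,-26,0,110,0],
  [0,0,0,-26,0,130,0],
  [0,0,0,-26,0,141,0],
  [0,0,0,-26,0,141,0],
  [0,0,0,-26,0,141,0],
])

```text
t: 4.28
eef_pos: [0.5094, -0.1414, 0.0654]
tool_rot: [0.001, -0.0, 1.0, -0.0]
contact_force: [0.2, -0.5, -0.1]
gripper_width: -0.005
grasp_force: 0.0
```

Run:
```python
from h import *
print(bot.get_obs()["eef_pos"])
c=bot.read_camera("side")
cv2.imwrite("pics/s2.png",cv2.resize(cv2.cvtColor(c["pixels"][200:400,240:500],cv2.COLOR_RGB2BGR),None,fx=3,fy=3,interpolation=2))
```

```text
[ 0.5093885  -0.14141983  0.06544804]
```

View pics/s2.png

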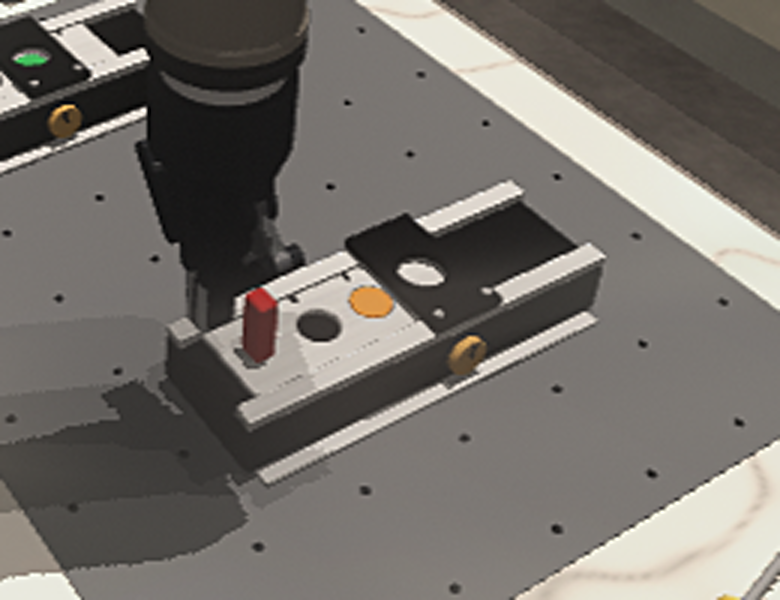

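The closed fingers are behind the red grip between the rails, and the amber filter is just outside the bridge. Next I'll approach to contact.

jog_arm([
  [0,0,0,-8,0,0,0],
  [0,0,0,-15,0,0,0],
  [0,0,0,-19,0,0,0],
  [0,0,0,-22,0,0,0],
  [0,0,0,-25,0,0,0],
  [0,0,0,-28,0,0,0],
  [0,0,0,-28,0,0,0],
])

```text
t: 5.2
eef_pos: [0.5369, -0.1413, 0.0646]
tool_rot: [0.0, -0.0, 1.0, -0.0]
contact_force: [0.1, 0.2, 0.5]
gripper_width: -0.003
grasp_force: 0.0
```

Run:
```python
from h import *
o=bot.get_obs();print(o["eef_pos"],o["contact_force"])
c=bot.read_camera("top");print(bot.tip_of("red_grip",c)[:1])
c=bot.read_camera("side");r=bot.tip_of("red_grip",c)[:1];print(r,[atz(c,x["xy"],.09) for x in r])
```

```text
[ 0.53692998 -0.1412802   0.06458057] [0.11458944 0.19177271 0.5398779 ]
[{'xy': [399.2, 228.3], 'score': 0.65}]
[{'xy': [329.4, 298.7], 'score': 0.94}] [array([ 0.55109592, -0.14435927,  0.09      ])]
```

jog_arm([
  [0,0,0,-2,0,0,0],
  [0,0,0,-4,0,0,0],
  [0,0,0,-6,0,0,0],
  [0,0,0,-8,0,0,0],
  [0,0,0,-8,0,0,0],
])

```text
t: 6.02
eef_pos: [0.5449, -0.1413, 0.0646]
tool_rot: [0.0, -0.0, 1.0, -0.0]
contact_force: [-0.5, -0.3, 0.5]
gripper_width: -0.004
grasp_force: 0.0
```

Run:
```python
from h import *
c=bot.read_camera("side");r=bot.tip_of("red_grip",c)[:1];print(r,[atz(c,x["xy"],.09) for x in r])
cv2.imwrite("pics/s3.png",cv2.resize(cv2.cvtColor(c["pixels"][200:400,240:500],cv2.COLOR_RGB2BGR),None,fx=3,fy=3,interpolation=2))
```

```text
[{'xy': [326.8, 298.9], 'score': 0.93}] [array([ 0.54696241, -0.14249242,  0.09      ])]
```

View pics/s3.png

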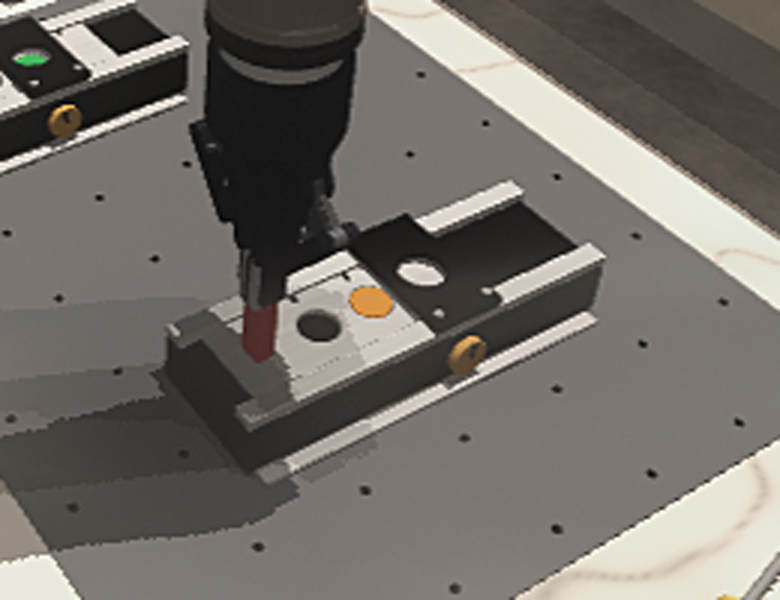

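Run:
```python
from h import *
c=bot.read_camera("side");T=np.array(c["T"]);K=np.array(c["camera_matrix"]);print(T[:3,3],bot.get_obs()["eef_pos"])
def pr(p):
    q=K@(T[:3,:3].T@(np.array(p)-T[:3,3]));q=q[:2]/q[2];return q.round(1),((q-[240,200])*3).round(0)
for p in([.545,-.1413,.0646],[.534,-.155,.0646],[.556,-.155,.0646],[.5515,-.141,.09],[.5515,-.141,.046],[.534,-.141,.08],[.5449,-.1413,.08],[.5449,-.1413,.09]): print(p,*pr(p))
```

```text
[ 0.15918756 -0.61860563  0.6771024 ] [ 0.54464214 -0.14129349  0.06456181]
[0.545, -0.1413, 0.0646] [324.6 309.5] [254. 328.]
[0.534, -0.155, 0.0646] [324.  316.8] [252. 350.]
[0.556, -0.155, 0.0646] [334.3 312.1] [283. 336.]
[0.5515, -0.141, 0.09] [328.4 297.4] [265. 292.]
[0.5515, -0.141, 0.046] [326.8 315.6] [260. 347.]
[0.534, -0.141, 0.08] [319.8 305.3] [239. 316.]
[0.5449, -0.1413, 0.08] [325.1 303.1] [255. 309.]
[0.5449, -0.1413, 0.09] [325.4 298.9] [256. 297.]
```

Run:
```python
from h import *
c=bot.read_camera("side")
im=cv2.convertScaleAbs(c["pixels"][265:340,285:375],alpha=2,beta=20)
cv2.imwrite("pics/s4.png",cv2.resize(cv2.cvtColor(im,cv2.COLOR_RGB2BGR),None,fx=8,fy=8,interpolation=0))
```

```text
(no output)
```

View pics/s4.png

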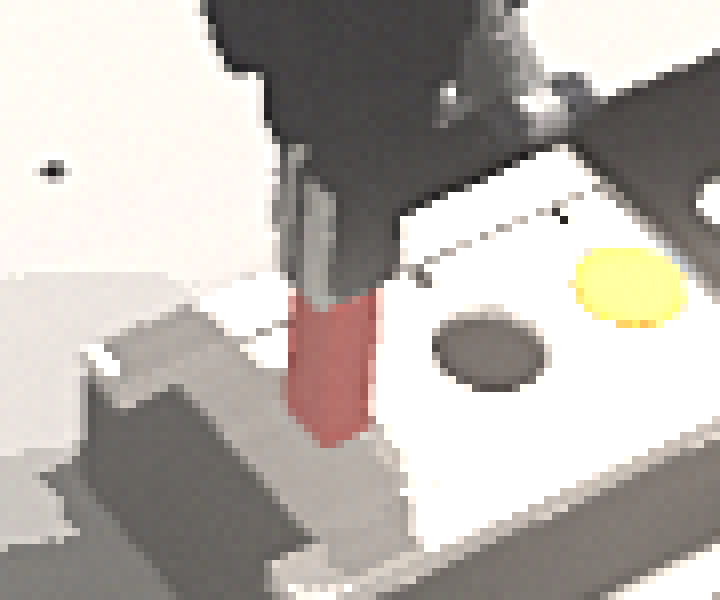

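The fingertips are sitting over the grip top with no contact. The grip's full front face shows below them, so the real tips are higher than assumed. I'll back off, lower a bit, and look again.

jog_arm([
  [0,0,0,0,0,-5,0],
  [0,0,0,18,0,-5,0],
  [0,0,0,37,0,-5,0],
  [0,0,0,37,0,4,0],
  [0,0,0,37,0,10,0],
  [0,0,0,37,0,12,0],
  [0,0,0,37,0,12,0],
])

```text
t: 7.1
eef_pos: [0.5081, -0.1413, 0.0523]
tool_rot: [-0.0, -0.0, 1.0, -0.0]
contact_force: [-0.3, 0.7, -0.8]
gripper_width: 0.001
grasp_force: 0.0
```

Run:
```python
from h import *
print(bot.get_obs()["eef_pos"],bot.get_obs()["contact_force"])
c=bot.read_camera("side");T=np.array(c["T"]);K=np.array(c["camera_matrix"])
im=cv2.cvtColor(cv2.convertScaleAbs(c["pixels"][265:340,285:375],alpha=2,beta=20),cv2.COLOR_RGB2BGR)
im=cv2.resize(im,None,fx=8,fy=8,interpolation=0)
e=bot.get_obs()["eef_pos"]
for dz,col in((0,(255,0,0)),(.013,(0,255,0)),(.026,(0,0,255))):
    P=[]
    for dx,dy in((-.011,-.0145),(.011,-.0145),(.011,.0145),(-.011,.0145)):
        q=K@(T[:3,:3].T@(e+[dx,dy,dz]-T[:3,3]));P.append((q[:2]/q[2]-[285,265]+.5)*8)
    cv2.polylines(im,[np.array(P,np.int32)],True,col,1)
cv2.imwrite("pics/s5.png",im)
```

```text
[ 0.50806438 -0.14129282  0.05229404] [-0.32584237  0.72299768 -0.79384961]
```

View pics/s5.png

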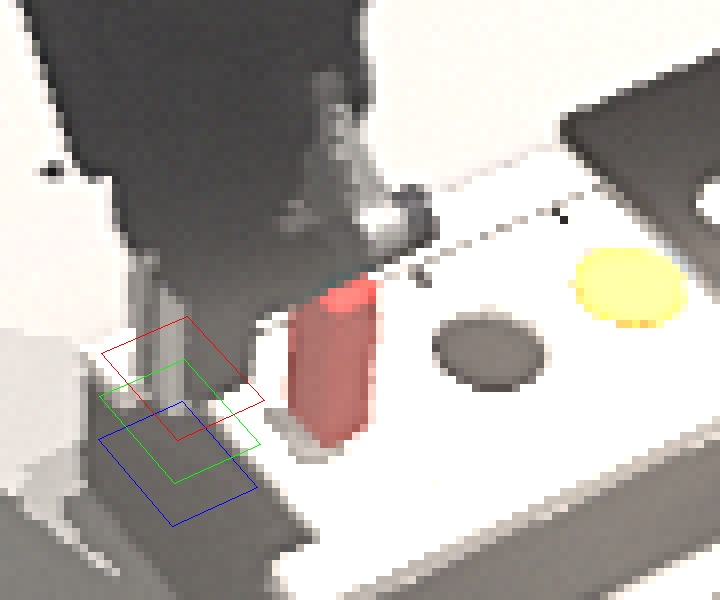

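The drawn boxes show the closed fingertips about 26–28 mm above the reported TCP: the visible tip corner is at (172,412), nearest the red box. That explains the pass over the grip. I'll lower a further 15 mm and push slowly.

jog_arm([
  [0,0,0,0,0,4,0],
  [0,0,0,0,0,8,0],
  [0,0,0,0,0,12,0],
  [0,0,0,0,0,15,0],
  [0,0,0,0,0,15,0],
])

```text
t: 7.78
eef_pos: [0.5075, -0.1413, 0.0373]
tool_rot: [-0.0, -0.0, 1.0, 0.0]
contact_force: [0.2, 0.2, -0.5]
gripper_width: 0.002
grasp_force: 0.0
```

jog_arm([
  [0,0,0,-6,0,0,0],
  [0,0,0,-12,0,0,0],
  [0,0,0,-17,0,0,0],
  [0,0,0,-22,0,0,0],
  [0,0,0,-25,0,0,0],
  [0,0,0,-28,0,0,0],
  [0,0,0,-31,0,0,0],
  [0,0,0,-34,0,0,0],
  [0,0,0,-34,0,0,0],
])

```text
t: 8.9
eef_pos: [0.5405, -0.1414, 0.0373]
tool_rot: [-0.001, 0.0, 1.0, 0.0]
contact_force: [-4.4, 0.1, 3.4]
gripper_width: -0.001
grasp_force: 2.5
```

```bash
cat > m.py <<'E'
from h import *
o=bot.get_obs();print(o["t"],o["eef_pos"],o["contact_force"])
c=bot.read_camera("side");r=bot.tip_of("red_grip",c)[:1];print("side grip",[(x["score"],atz(c,x["xy"],.09)) for x in r])
r=bot.tip_of("blue_grip",c)[:1];print("blue",[(x["score"],atz(c,x["xy"],.09)) for x in r])
def am(c,win):
    a,b,l,rr=win;h,s,v=cv2.split(cv2.cvtColor(c["pixels"],cv2.COLOR_RGB2HSV))
    m=np.zeros(h.shape,bool);m[a:b,l:rr]=((h>10)&(h<32)&(s>120)&(v>90))[a:b,l:rr]
    ys,xs=np.nonzero(m);return ([xs.mean(),ys.mean()],len(xs)) if len(xs) else None
x=am(c,(255,311,340,400));print("side amber",x,x and atz(c,x[0],.046))
c=bot.read_camera("top");x=am(c,(165,210,378,402));print("top amber",x,x and atz(c,x[0],.046))
E
python3 m.py
```

```text
8.9 [ 0.54045794 -0.14140132  0.03730809] [-4.39202685  0.13766954  3.39531827]
side grip [(0.7, array([ 0.56095145, -0.14133116,  0.09      ]))]
blue [(0.98, array([0.48828338, 0.17986313, 0.09      ]))]
side amber ([np.float64(366.30434782608694), np.float64(298.9855072463768)], 69) [ 0.63871552 -0.14395107  0.046     ]
top amber ([np.float64(389.70588235294116), np.float64(192.15686274509804)], 51) [ 0.64187394 -0.14095897  0.046     ]
```

jog_arm([
  [0,0,0,-2,0,0,0],
  [0,0,0,-4,0,0,0],
  [0,0,0,-6,0,0,0],
  [0,0,0,-8,0,0,0],
  [0,0,0,-8,0,0,0],
])

```text
t: 9.72
eef_pos: [0.5511, -0.1411, 0.0379]
tool_rot: [0.001, -0.0, 1.0, -0.0]
contact_force: [0.1, 0.4, -0.4]
gripper_width: 0.002
grasp_force: 0.0
```

```bash
python3 m.py
```

```text
9.725 [ 0.55111265 -0.14105106  0.03788374] [ 0.1144827   0.43852118 -0.38434298]
side grip [(0.57, array([ 0.58042486, -0.14382608,  0.09      ]))]
blue [(0.76, array([0.49112732, 0.19055121, 0.09      ]))]
side amber ([np.float64(378.25531914893617), np.float64(291.8510638297872)], 47) [ 0.6702846  -0.14049624  0.046     ]
top amber ([np.float64(389.47115384615387), np.float64(180.02884615384616)], 104) [ 0.67133349 -0.1406497   0.046     ]
```

The plate has clicked over: contact force is zero and the amber shows full in the window at top (389,180). I'll back off and lift.

jog_arm([
  [0,0,0,8,0,0,0],
  [0,0,0,20,0,0,0],
  [0,0,0,32,0,0,0],
  [0,0,0,40,0,-30,0],
  [0,0,0,60,0,-80,0],
  [0,0,0,60,0,-130,0],
  [0,0,0,60,0,-170,0],
  [0,0,0,60,0,-170,0],
])

```text
t: 10.92
eef_pos: [0.491, -0.1418, 0.2106]
tool_rot: [0.003, 0.0, 1.0, 0.0]
contact_force: [0.1, 0.1, -0.5]
gripper_width: -0.001
grasp_force: 0.0
```

```bash
python3 m.py
python3 - <<'E'
from h import *
c=bot.read_camera("side");save(c,"end.png")
E
```

```text
10.925 [ 0.49102851 -0.14181064  0.21056936] [ 0.08347524  0.10940758 -0.5135159 ]
side grip [(0.61, array([ 0.58747525, -0.14884634,  0.09      ]))]
blue [(0.73, array([0.49703623, 0.18397346, 0.09      ]))]
side amber ([np.float64(379.6818181818182), np.float64(291.59090909090907)], 66) [ 0.67306158 -0.14131194  0.046     ]
top amber ([np.float64(389.47115384615387), np.float64(180.02884615384616)], 104) [ 0.67133349 -0.1406497   0.046     ]
```

View pics/end.png

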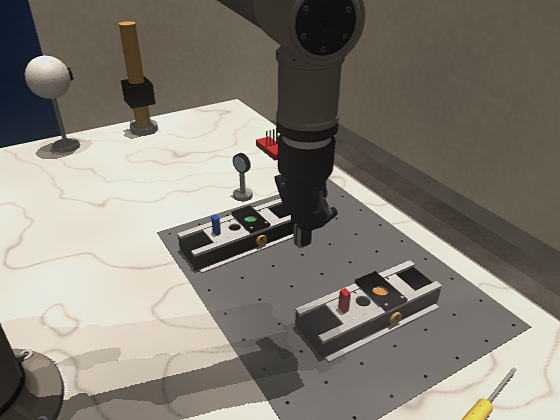

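The amber filter fills the window at (380,291). The blue slider at (216,225) and the lens stand at (241,175) haven't moved, and the arm is clear.

```bash
python3 -c "
from station import bot
print(bot.hand_in())"
```

```text
the job is handed in; nothing more can be done
None
```

The red-gripped plate is one click along with its amber filter under the bridge window, the blue slider and lens stand were left where they were, and the job was handed in at about 11 s with the arm clear.

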